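# Tilt the blue drilling template out of its bin and rack it

### The job

Take the blue drilling template out of its deep narrow bin: its rear end sits under the bin's yellow hood, so raise the end with the grip tab first until it is clearly on a slant, and draw it out from under the hood. Stand it on its long lower edge, tab upward, in the slot of the green rack, fully down and roughly centred along the slot, and let go. Leave the red template standing in its own bin.

Things in the scene. Friction and masses are not known exactly. Their poses are not given: they have to be found in the camera images.
- blue_template_mid (a point): Blue flat template with black holes, 200 x 75 mm, 10 mm thick, 0.3 kg, standing on its long edge, loose in its bin. Point: middle of the 200 x 75 plate, 37.5 mm above its lower edge (which rests 5 mm above the bench). x along it to the tab end, y its normal, z up. Grip tab: the plate extended upward from x = +40 to +90 mm, 10 mm thick, top 87.5 mm above this point.
- red_template_mid (a point): Red template, same shape and size as the blue, standing the same way in a second, identical bin; it stays there. This point lies on it as on the blue one.
- bin: Blue template's fixed grey bin. Origin on the bench under its middle; x from hooded rear to open front. Inside 240 long, 22 wide; walls 4, floor 5 mm; foot 260 x 70. Side walls 110 mm high where x < 4 mm, 70 beyond; front end wall 45. Yellow hood over x = -124 to -65 mm, underside at 110, top at 115 mm: the template's tabless end lies 35 to 50 mm under it and cannot go straight up.
- rack: Fixed green rack, dark base 160 x 100 mm. Origin on the bench under its middle; x along the slot, z up. Slot 24 mm wide, 110 mm long, open at both ends, floor 8 mm above the bench; walls upright to 58 mm, then flaring to a mouth about 50 mm wide at 70 mm. The template overhangs both ends and may face either way.
Mind the look-alikes: they are no part of the job. Leave any purple look-alike of the rack alone.

How it is judged (in metres and radians):
On the way, in this order (a step that is already met when the one before it is completed fails the run):
1. the blue template is on a slant of at least 8 degrees, tab end up, with its middle still over its bin (angle between blue_template_mid's own x axis and vertical below 1.431 rad and horizontal distance between blue_template_mid and bin below 0.12 m and height (world z) of blue_template_mid above 0.05 m), for 0.1 s.
2. the middle of the blue template is more than 170 mm above the bench, or more than 160 mm to the side of the middle of its bin ((height (world z) of blue_template_mid above 0.17 m or horizontal distance between blue_template_mid and bin above 0.16 m)), for 0.1 s.
At the end, for the whole second after the job is handed in: The blue template stands at rest in the rack's slot, tab up, its middle within 45 mm of the rack's middle along the slot, 30 mm across it and 30 to 56 mm above the bench, leaning under 23 degrees and within 17 degrees of the slot's direction; the red one is within 30 mm of its start (x of blue_template_mid in the frame of rack between -0.045 and 0.045 m and y of blue_template_mid in the frame of rack between -0.03 and 0.03 m and z of blue_template_mid in the frame of rack between 0.03 and 0.056 m and angle between blue_template_mid's own z axis and vertical below 0.4 rad and angle between the x axis of blue_template_mid and the x axis of rack, either way round below 0.3 rad and linear speed of blue_template below 0.02 m/s and distance of red_template_mid from where it was at the start of the episode below 0.03 m); the robot touches nothing.
It fails at once if the red template is moved by more than 30 mm (distance of red_template_mid from where it was at the start of the episode above 0.03 m).
It also fails if it takes over 48 s, if anything falls off the work surface, if the arm or the gripper's body presses on something with over 40 N, if the wrist force passes 120 N, or if a joint passes its speed limit or range.

### The arm

A 6-joint arm with a two-finger parallel gripper is mounted at the origin on the work surface. World frame = base frame: x ahead of the robot, y to its left, z up, the work surface at z = 0. Lengths are in mm, angles in degrees, forces in N, time in s.
With the tool pointing down it reaches from about 350 to 850 mm from the base axis. Payload 8.1 kg.
Tool frame: the origin (TCP) lies midway between the tips of the shut fingers; the grasp point (between the pads) lies 19 mm behind it (r.grasp_offset is the distance from the TCP to the grasp point, in mm); z points along the fingers, x is the direction in which the jaws open and shut, and the axes are right-handed (so a half turn about z gives the same grasp; the last joint's range is limited). The gripper opens to 85 mm and grips with 20 to 120 N. Pads are 22 mm wide; open, the fingers measure 114 mm over their backs; the gripper's body (76 mm by 85 mm) begins 54 mm behind the grasp point. The pads swing forward as they close: fully open they stand 13 mm farther back than shut.
Start: joints at [65.982, 7.471, 85.268, -0, 87.261, -4.893], TCP at [196.56, 566.895, 231.292] pointing down, gripper open.
Joint ranges: [-169.43, 169.43], [-51.17, 129.36], [1.28, 143.12], [-76.62, 256.62], [0, 156.53], [-152.29, 152.29]. Speed limits (degrees/s): [136.94, 136.94, 159.86, 180, 180, 180].

### API

Orientations are given as [roll, pitch, yaw] about the fixed x, y, z axes, in that order (R = Rz(yaw) Ry(pitch) Rx(roll)).
In Python, from bench import r, optics, hand_in gives the robot as it stands.
- The arm moves only by the shell command python3 -m pendant 'ROWS' [FORCE]. ROWS is JSON, a list of rows, each a list of 5 numbers: the opening, from 0 (shut) to 1 (fully open), then the shift along the tool's x, y, z in mm, then the turn about the tool's z in degrees. A call has 1 to 10 rows; each row shifts and turns the commanded pose from where the row before left it, along the tool's axes as they then stand; what a row does not reach is not made up. A row lasts 1/10 s, in which the tool goes at most 50 mm and 8.59 degrees, less where a joint would pass 70% of its speed; a pose out of reach is approached as far as the arm can. A call with a gripper value outside its range is refused whole. The fingers move at their own pace and stop on an object; FORCE is the grip in N (left out, the last holds). Time passes only in rows, so rows that do not move let the fingers close. It gives the time, the measured TCP pose, the force and the opening at its end, in the units of the state.
- r.sense(): the state, without advancing time (a new reading comes with each control period).
- optics.snapshot(name): name is "scene" or "top" or "wrist"; returns (picture, depth): 480x640x3 uint8, blue, green, red; 480x640 float32, mm along the optical axis (not along the pixel's ray), 0 where there is no reading.
- optics.camera_params(name): a dict with "camera_matrix" (3x3 intrinsics, pixels), "k1" (the pictures are not rectified: a ray, as slopes to the right and down, at radius r is drawn at 1 + k1 r^2 times it, then the intrinsics apply), "eye" and "orientation" of the camera in the world. Camera axes: x right, y down, z forward; pixel columns grow to the right and rows downward; lengths in mm; the calibration is good to about 2 mm. A picture is of the moment at which its call begins: read the wrist's pose just before it. camera_params takes no time and is no camera call; for the wrist camera it gives the pose at the moment of the call.
- hand_in(): hands the job in, once; it reports no verdict.
Trained networks look in the newest picture that a camera, given by its name, has taken for a name from the list of things; names that differ only in an ending like _2 or _b are one class to them, and where a whole thing is asked for, a point or a joint stands for the part that bears it (a point fixed in the world has none). Each returns a list of dicts, best first, with "score" (0 to 1); they miss things now and then, are a little off and sometimes report something else, mostly with a low value. They report only what shows in the picture. A call takes as long as a camera call. They do not tell look-alikes from the thing itself.
- optics.search_frame(camera, query): "at" ([x, y, z] in mm, in world coordinates, good to about 4 mm: the middle of the surface that is visible of it).
The state is a dict: "time": time; "joint_pos": joint angles; "qd": joint speeds; "joint_efforts": joint torques, N m; "tool_pos": TCP position; "tcp_rot": TCP orientation; "ft_force": force on the tool from outside, world axes, zero at the start; "wrist_torque": the same for the moment, N m; "finger_gap": finger opening in mm.
Only numpy, scipy, OpenCV 4.12 (cv2) and the standard library are available. Lean on these libraries where they do the work, as an engineer would, in place of code of your own. Each camera call takes 0.05 s, during which the arm holds its last target. There are 200 camera calls.

## Working session

There is one attempt and no reset: what is moved stays moved. The work goes in short steps, Python scripts to look and compute and a shell command to move; the robot and the scene stay as the last step left them, time stands still between calls to the robot, and variables do not carry over. Pictures are saved under pics/ and viewed, about 8 in all and at most 12, crops included, and the job is handed in when it is done.

```bash
ls; mkdir -p pics; python3 - <<'E'
from bench import r, optics
import cv2,numpy as np
s=r.sense();print(s['time'],s['tool_pos'],s['tcp_rot'],s['finger_gap'],r.grasp_offset)
ims=[]
for c in("scene","top"):
    p,d=optics.snapshot(c);ims.append(p);np.savez('%s0.npz'%c,p=p,d=d)
    cp=optics.camera_params(c);print(c,cp)
    for q in("blue_template_mid","red_template_mid","bin","rack"):
        print(q,[(round(x['score'],2),np.round(x['at'])) for x in optics.search_frame(c,q)])
cv2.imwrite('pics/a_scene.png',ims[0]);cv2.imwrite('pics/a_top.png',ims[1])
E
```

```text
pics
0.0 [196.31928543 566.37067983 230.22264598] [-1.79991276e+02  1.07257973e-01  7.08760290e+01] 85.93353795639727 18.700000000000003
scene {'camera_matrix': array([[613.50133624,   0.        , 322.21205337],
       [  0.        , 613.50133624, 238.35542718],
       [  0.        ,   0.        ,   1.        ]]), 'k1': -0.15275908774423794, 'eye': array([ 903.13098903, -653.72916967,  696.40117618]), 'orientation': array([-1.26128274e+02, -4.74810703e-02,  3.61871035e+01])}
blue_template_mid [(0.82, array([ 491., -307.,   93.]))]
red_template_mid [(0.96, array([526., -29.,  92.]))]
bin [(0.76, array([ 425., -319.,   44.])), (0.32, array([529., -28.,  93.]))]
rack [(0.85, array([312., 171.,  21.])), (0.82, array([500., 284.,  27.])), (0.64, array([289., 409.,  24.]))]
top {'camera_matrix': array([[476.62326683,   0.        , 311.58609296],
       [  0.        , 476.62326683, 240.19625276],
       [  0.        ,   0.        ,   1.        ]]), 'k1': 0.011203782717953723, 'eye': array([220.10962634,  61.82314753, 920.16630437]), 'orientation': array([-169.36743951,    0.42813273,  -88.71341882])}
blue_template_mid [(0.81, array([ 477., -297.,   88.]))]
red_template_mid [(0.85, array([502., -23.,  81.])), (0.66, array([ 398., -289.,   53.]))]
bin [(0.63, array([ 397., -289.,   54.]))]
rack [(0.82, array([288., 186.,  11.])), (0.72, array([482., 290.,   9.])), (0.7, array([278., 407.,   9.]))]
```

View pics/a_scene.png

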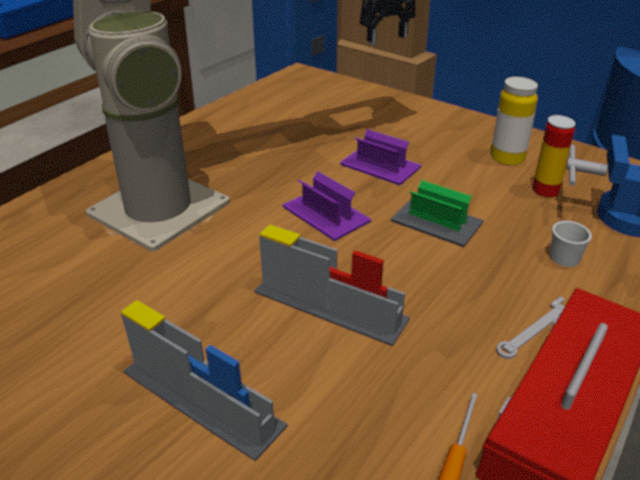

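View pics/a_top.png

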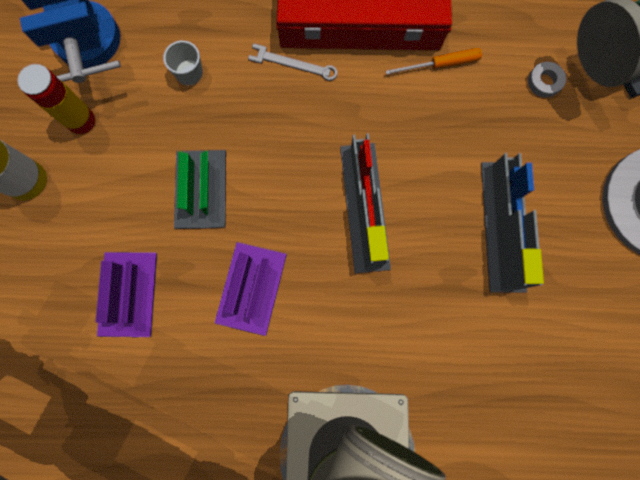

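Scene view: blue template (222,375) in the bin at (205,375); red (365,275). Rack candidates in scene are green (440,210), purple (326,205) and purple (380,157). In the top view they are at (200,188), (250,287) and (127,294). The green one with the dark base fits the description. Next I localise by colour and depth, and make the confirmation crop.

```bash
cat >h.py <<'E'
import numpy as np,cv2
from scipy.spatial.transform import Rotation as R
def cloud(cp,d):
    K=cp['camera_matrix'];v,u=np.indices(d.shape)
    D=np.array([cp['k1'],0,0,0,0.])
    n=cv2.undistortPoints(np.stack([u.ravel(),v.ravel()],1).astype(np.float64)[:,None],K,D)[:,0]
    P=np.c_[n,np.ones(len(n))]*d.ravel()[:,None]
    W=P@R.from_euler('xyz',cp['orientation'],degrees=True).as_matrix().T+cp['eye']
    W[d.ravel()<=0]=np.nan
    return W.reshape(*d.shape,3)
def masks(p):
    h,s,v=[c.astype(int) for c in cv2.split(cv2.cvtColor(p,cv2.COLOR_BGR2HSV))]
    return {'blue':(abs(h-108)<10)&(s>150)&(v>50),'yellow':(abs(h-28)<6)&(s>170)&(v>120),'green':(abs(h-65)<15)&(s>120)&(v>40),
     'grey':(s<60),'red':((h<6)|(h>174))&(s>180)}
def rect(Q):
    (c,wh,a)=cv2.minAreaRect(Q[:,:2].astype(np.float32))
    return np.round(c,1),np.round(wh,1),round(a,1)
E
python3 - <<'E'
from bench import optics
from h import *
for c in("scene","top"):
    z=np.load(c+'0.npz');p,d=z['p'],z['d'];W=cloud(optics.camera_params(c),d);m=masks(p)
    def box(mask,c0,rad,zl,zh):
        return W[mask&(np.hypot(W[...,0]-c0[0],W[...,1]-c0[1])<rad)&(W[...,2]>zl)&(W[...,2]<zh)]
    B=(430,-300);G=(490,288)
    for nm,Q in(('tab',box(m['blue'],B,170,100,140)),('blueall',box(m['blue'],B,170,60,140)),('hood',box(m['yellow'],B,170,105,125)),('binfoot',box(m['grey'],B,170,-5,6)),
      ('walls',box(m['grey'],B,170,40,120)),('green',box(m['green'],G,120,15,90)),('greentop',box(m['green'],G,120,62,90)),('base',box(m['grey'],G,100,2,15)),('redtab',box(m['red'],(515,-25),120,100,140))):
        if len(Q)>4:
            v=np.linalg.svd(Q[:,:2]-Q[:,:2].mean(0),full_matrices=False)[2][0]
            print(c,nm,len(Q),Q.mean(0).round(1),rect(Q),'ax',round(np.degrees(np.arctan2(v[1],v[0]))%180,1),'z',np.percentile(Q[:,2],[2,98]).round(1))
t=np.load('top0.npz')['p'];s=np.load('scene0.npz')['p']
cr=[s[140:240,270:490],t[140:340,90:290],t[140:310,470:560],s[290:460,110:290]]
cv2.imwrite('pics/b.png',np.hstack([cv2.resize(np.hstack([cv2.resize(cr[0],(300,200)),]),(300,280)),cv2.resize(cr[2],(190,280)),cv2.resize(cr[3],(300,280))]))
E
```

```text
scene tab 610 [ 493.  -304.   118.6] (array([ 491. , -302.4]), array([10.5, 50. ]), 88.5) ax 2.0 z [100.5 130.6]
scene blueall 1491 [ 486.4 -304.3   95.6] (array([ 472.3, -303.5]), array([106.5,  15.1]), 1.3) ax 0.8 z [ 65.1 130.1]
scene hood 665 [ 336.9 -303.5  114.1] (array([ 336. , -302.7]), array([62.8, 31.4]), 2.3) ax 1.4 z [111.1 116.4]
scene binfoot 2274 [ 450.5 -320.5    4.1] (array([ 427.3, -274.2]), array([266.4, 124.9]), 0.9) ax 3.8 z [1.2 5.8]
scene walls 4403 [ 428.5 -307.8   73.2] (array([ 430.6, -301.6]), array([250.7,  32.9]), 1.1) ax 2.6 z [ 41.4 110. ]
scene green 1823 [496.4 294.3  46.6] (array([493.5, 296.7]), array([110.6,  57.6]), 2.2) ax 2.8 z [16.4 68.5]
scene greentop 347 [495.2 301.6  65.6] (array([494. , 296.8]), array([109.4,  57.6]), 2.3) ax 174.1 z [62.1 69.7]
scene base 1218 [506.2 276.5   7. ] (array([492.2, 296.1]), array([161.7, 102.2]), 2.6) ax 14.8 z [ 3.3 10.1]
scene redtab 524 [528.6 -26.1 117.4] (array([528.2, -24.9]), array([48.8, 12.9]), 1.5) ax 6.3 z [101.2 130.1]
top tab 165 [ 486.6 -299.9  129.6] (array([ 486.5, -301. ]), array([48.3,  9.2]
[... 222 characters left out ...]
32.1]), 1.9) ax 1.2 z [112.8 118.6]
top binfoot 833 [ 423.8 -278.9    4.6] (array([ 427.8, -301.5]), array([ 82. , 256.9]), 87.9) ax 2.9 z [1.8 5.9]
top walls 2398 [ 412.  -293.6   75.3] (array([ 428.5, -301.1]), array([250.7,  33.8]), 1.2) ax 179.8 z [ 41.7 111.3]
top green 1343 [489.3 301.6  56.4] (array([491.2, 297.5]), array([110.8,  56.8]), 2.8) ax 3.5 z [16.4 70.5]
top greentop 652 [490.6 299.4  66.6] (array([491.2, 297.5]), array([109.9,  56.8]), 2.8) ax 1.9 z [62.2 71.1]
top base 2246 [480.4 285.7   8.5] (array([491.7, 297.4]), array([160.6,  99.4]), 2.5) ax 173.1 z [ 5.2 11.9]
top redtab 229 [522.7 -21.8 125. ] (array([524.5, -22.5]), array([49.9, 10.2]), 5.2) ax 6.7 z [101.8 133.3]
```

View pics/b.png

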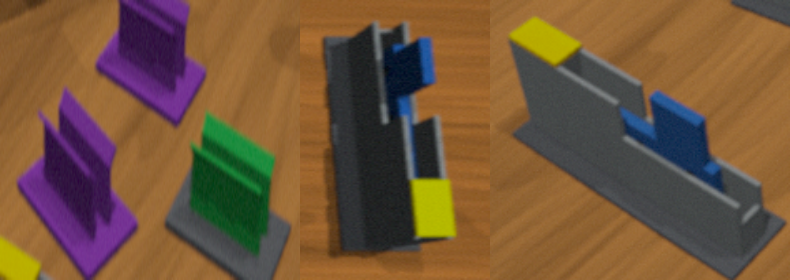

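The crop confirms it: the green rack on a dark base is the target (the other two are wholly purple), and the blue template tab faces the low front of its bin. Estimates: bin (429.5,-301.5) yaw 1.3°, tab centre (489,-302), rack (492,297) yaw 2.5°. Moving.

```bash
python3 -m pendant '[[1,0,0,0,-6.8],[1,0,0,0,-6.8],[1,0,0,0,-6.8],[1,-40,25,0,0],[1,-40,25,0,0],[1,-40,25,0,0],[1,-40,25,0,0],[1,-40,25,0,0],[1,-40,25,0,0],[1,-40,25,0,0]]' 20; python3 -m pendant '[[1,-47,10,0,0],[1,-47,10,0,0],[1,-47,10,0,0],[1,-47,10,0,0],[1,-47,10,0,0],[1,-47,10,0,0],[1,-47,10,0,0],[1,-47,10,0,0],[1,-47,10,0,0],[1,-47,8,0,0]]'
```

```text
time: 1.5
tool_pos: [378.5, 289.3, 231.6]
tcp_rot: [180.0, -0.0, 91.3]
ft_force: [1.6, -0.0, -0.2]
finger_gap: 85.2
time: 2.5
tool_pos: [486.4, -179.0, 231.6]
tcp_rot: [179.9, 0.0, 91.3]
ft_force: [1.4, 0.9, 0.2]
finger_gap: 85.6
```

```bash
python3 -m pendant '[[1,-41,0,0,0],[1,-41,0,0,0],[1,-41,0,0,0],[1,0,0,0,0],[1,0,0,0,0]]'; python3 - <<'E'
from bench import r,optics
from h import *
cp=optics.camera_params('wrist');p,d=optics.snapshot('wrist');W=cloud(cp,d);m=masks(p)
print(r.sense()['tool_pos'])
near=(abs(W[...,1]+302)<60)
for nm,mk,zl,zh in(('tabtop','blue',122,140),('plate','blue',70,95),('hood','yellow',105,125),('wall','grey',60,115)):
    Q=W[m[mk]&near&(W[...,2]>zl)&(W[...,2]<zh)]
    if len(Q)>4:
        v=np.linalg.svd(Q[:,:2]-Q[:,:2].mean(0),full_matrices=False)[2][0]
        print(nm,len(Q),Q.mean(0).round(1),rect(Q),np.degrees(np.arctan(v[1]/v[0])).round(1))
cv2.imwrite('pics/c.png',p)
E
```

```text
time: 3.0
tool_pos: [488.6, -300.5, 230.9]
tcp_rot: [-180.0, -0.0, 91.2]
ft_force: [-0.9, 0.3, -0.1]
finger_gap: 85.4
[ 488.78712775 -299.59405308  231.10692103]
tabtop 1246 [ 488.5 -300.8  129.2] (array([ 489.6, -300.9]), array([49.7,  9.1]), 1.3) 1.3
plate 2282 [ 412.4 -302.    79.3] (array([ 413. , -301.9]), array([105.,   9.]), 1.0) 1.0
hood 1293 [ 359.6 -302.3  114.1] (array([ 359.4, -302.1]), array([13.4, 29.4]), 1.1) -88.7
wall 4152 [ 439.1 -300.5   87.8] (array([ 456.4, -300.1]), array([197.6,  30.1]), 1.2) 1.0
```

View pics/c.png

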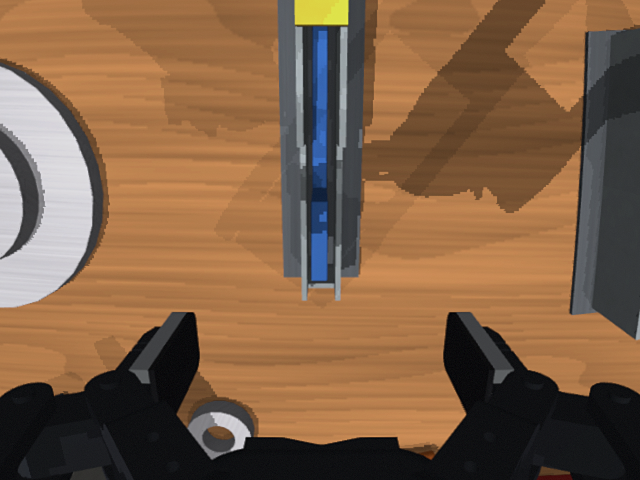

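The wrist view shows the tab top end-on at (320,235), the hood at (320,12) and jaws square to the plate. The tool is centred within 1 mm. Descending and gripping lightly.

```bash
python3 -m pendant '[[1,0,0,35,0],[1,0,0,35,0],[1,0,0,35,0],[1,0,0,34,0],[0,0,0,0,0],[0,0,0,0,0],[0,0,0,0,0],[0,0,0,0,0],[0,0,0,0,0],[0,0,0,0,0]]' 20; python3 -m pendant '[[0,0,0,0,0],[0,0,0,-5,0],[0,0,0,-5,0],[0,0,0,-5,0],[0,0,0,-5,0],[0,0,0,0,0]]'
```

```text
time: 4.05
tool_pos: [490.0, -300.7, 94.2]
tcp_rot: [179.9, 0.1, 91.3]
ft_force: [-0.2, -0.8, 7.2]
finger_gap: 9.4
time: 4.65
tool_pos: [489.4, -300.1, 113.3]
tcp_rot: [179.9, 0.0, 91.3]
ft_force: [0.2, -0.1, -2.8]
finger_gap: 9.6
```

```bash
cat >tilt.py <<'E'
from bench import r,optics
from h import *
def tilt(cam='scene',c0=None,rad=190):
    """plane-fit the blue plate; return tilt of its top edges from the picture"""
    p,d=optics.snapshot(cam);W=cloud(optics.camera_params(cam),d);m=masks(p)['blue']
    s=r.sense();g=np.array(s['tool_pos'])+[0,0,18.7]
    Q=W[m&(np.linalg.norm(W-g,axis=2)<rad)]
    v=np.linalg.svd(Q[:,:2]-Q[:,:2].mean(0),full_matrices=False)[2][0];v*=np.sign(v[0])
    u=(Q[:,:2]-g[:2])@v;z=Q[:,2]
    b=np.arange(np.floor(u.min()/8)*8,u.max(),8)
    print('yaw',np.degrees(np.arctan2(v[1],v[0])).round(1),'tool',g.round(1),'n',len(Q))
    print('top profile (u: zmax,zmin)',[(int(x),int(np.percentile(z[(u>=x)&(u<x+8)],97)),int(np.percentile(z[(u>=x)&(u<x+8)],3))) for x in b if ((u>=x)&(u<x+8)).sum()>4])
    return p
if __name__=='__main__': tilt()
E
python3 tilt.py
```

```text
yaw 0.5 tool [ 489.2 -300.   131.5] n 1648
top profile (u: zmax,zmin) [(-136, 99, 97), (-128, 100, 97), (-120, 100, 97), (-112, 100, 96), (-104, 100, 97), (-96, 99, 97), (-88, 100, 96), (-80, 99, 97), (-72, 99, 97), (-64, 99, 63), (-56, 100, 63), (-48, 100, 65), (-40, 99, 63), (-32, 103, 62), (-24, 99, 61), (-16, 157, 61), (-8, 98, 63), (0, 149, 63), (8, 188, 65), (16, 149, 64), (24, 142, 65), (32, 99, 55)]
```

The light grip lifted it level (plate top 99 mm). Continuing upward so the hood edge swings it in the grip.

```bash
python3 -m pendant '[[0,0,0,-5,0],[0,0,0,-5,0],[0,0,0,-5,0],[0,0,0,-5,0],[0,0,0,-5,0],[0,0,0,0,0]]'; python3 tilt.py
```

```text
time: 5.3
tool_pos: [489.4, -300.1, 138.4]
tcp_rot: [179.9, 0.1, 91.3]
ft_force: [0.3, -0.8, -2.5]
finger_gap: 9.4
yaw 1.1 tool [ 489.3 -300.1  156.7] n 2731
top profile (u: zmax,zmin) [(-128, 110, 100), (-120, 111, 102), (-112, 112, 103), (-104, 112, 103), (-96, 113, 102), (-88, 114, 102), (-80, 115, 102), (-72, 116, 103), (-64, 116, 64), (-56, 118, 64), (-48, 118, 65), (-40, 119, 69), (-32, 120, 62), (-24, 122, 63), (-16, 122, 63), (-8, 147, 63), (0, 173, 64), (8, 175, 65), (16, 175, 71), (24, 156, 65), (32, 127, 65), (40, 109, 59)]
```

It is pivoting on the hood edge, about 6° now.

```bash
python3 -m pendant '[[0,0,0,-5,0],[0,0,0,-5,0],[0,0,0,-5,0],[0,0,0,-5,0],[0,0,0,-2,0],[0,0,0,0,0],[0,0,0,0,0]]'; python3 tilt.py
```

```text
time: 6.05
tool_pos: [489.0, -299.9, 159.5]
tcp_rot: [180.0, 0.0, 91.3]
ft_force: [0.4, -0.1, -2.9]
finger_gap: 9.3
yaw 1.5 tool [ 488.9 -299.8  178. ] n 3481
top profile (u: zmax,zmin) [(-128, 109, 101), (-120, 112, 103), (-112, 114, 102), (-104, 116, 102), (-96, 118, 101), (-88, 121, 102), (-80, 123, 104), (-72, 124, 102), (-64, 127, 63), (-56, 128, 63), (-48, 130, 64), (-40, 133, 64), (-32, 135, 63), (-24, 137, 64), (-16, 144, 66), (-8, 144, 70), (0, 196, 71), (8, 198, 75), (16, 199, 77), (24, 179, 80), (32, 153, 79), (40, 152, 82), (48, 130, 83), (56, 103, 83)]
```

15° slant. Firm up the grip, draw it forward 75 mm, then up.

```bash
python3 -m pendant '[[0,0,0,0,0],[0,0,0,0,0],[0,0,15,0,0],[0,0,15,0,0],[0,0,15,0,0],[0,0,15,0,0],[0,0,15,0,0],[0,0,0,-15,0],[0,0,0,-20,0],[0,0,0,0,0]]' 70;  python3 tilt.py
```

```text
time: 7.1
tool_pos: [565.3, -299.3, 198.5]
tcp_rot: [179.7, 0.2, 91.3]
ft_force: [0.5, -0.1, -1.6]
finger_gap: 9.1
yaw 1.6 tool [ 564.8 -299.   215.5] n 5403
top profile (u: zmax,zmin) [(-152, 141, 134), (-144, 144, 109), (-136, 145, 84), (-128, 147, 76), (-120, 150, 77), (-112, 151, 78), (-104, 154, 82), (-96, 156, 83), (-88, 158, 85), (-80, 161, 86), (-72, 163, 89), (-64, 165, 90), (-56, 167, 93), (-48, 169, 96), (-40, 172, 97), (-32, 174, 101), (-24, 176, 103), (-16, 185, 106), (-8, 185, 109), (0, 234, 111), (8, 236, 113), (16, 237, 117), (24, 221, 118), (32, 194, 120), (40, 193, 121), (48, 172, 124), (56, 144, 124)]
```

Free of the hood. Raise, align yaw to the rack, and carry across, high enough to clear the red bin.

```bash
python3 -m pendant '[[0,0,0,-25,0],[0,0,0,-30,0],[0,0,0,-30,0],[0,0,0,-20,-1.2],[0,20,0,0,0],[0,40,2,0,0],[0,43,2,0,0],[0,43,2,0,0],[0,43,2,0,0],[0,43,2,0,0]]'; python3 -m pendant '[[0,43,2,0,0],[0,43,2,0,0],[0,43,2,0,0],[0,43,2,0,0],[0,43,2,0,0],[0,43,1,0,0],[0,40,0,0,0],[0,30,0,0,0],[0,20,0,0,0],[0,0,0,0,0]]'; python3 - <<'E'
from tilt import *
p=tilt();cv2.imwrite('pics/d.png',p)
E
```

```text
time: 8.15
tool_pos: [563.0, -64.5, 298.3]
tcp_rot: [-179.9, -0.0, 92.4]
ft_force: [1.0, 0.1, -2.5]
finger_gap: 9.3
time: 9.15
tool_pos: [558.7, 284.6, 297.9]
tcp_rot: [-179.9, -0.0, 92.7]
ft_force: [-0.0, -0.9, -2.8]
finger_gap: 9.3
yaw 2.8 tool [559.1 283.  316.7] n 4077
top profile (u: zmax,zmin) [(-152, 240, 227), (-144, 241, 206), (-136, 243, 184), (-128, 246, 176), (-120, 248, 178), (-112, 250, 180), (-104, 252, 184), (-96, 254, 184), (-88, 257, 187), (-80, 260, 189), (-72, 262, 190), (-64, 264, 192), (-56, 266, 195), (-48, 269, 197), (-40, 272, 200), (-32, 324, 202), (-24, 327, 205), (-16, 352, 207), (-8, 290, 208), (0, 290, 210), (8, 372, 213), (16, 335, 217), (24, 316, 217), (32, 430, 219), (40, 287, 220), (48, 265, 222), (56, 234, 222)]
```

View pics/d.png

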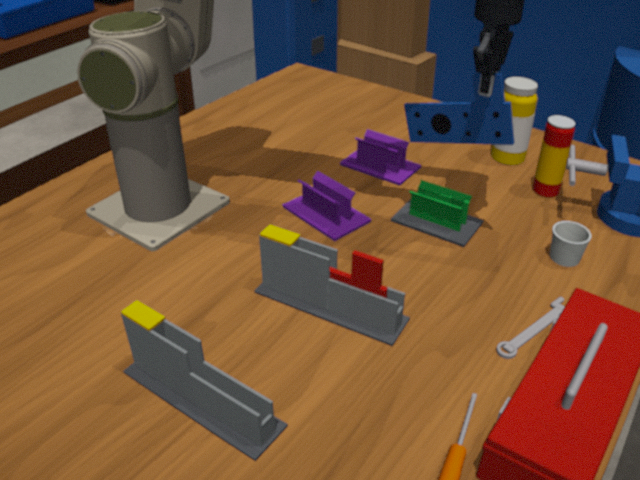

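Template (460,125) is slanted above the green rack (440,210), the red one is undisturbed at (365,275), and the bin is empty. Shift over and descend partway, then check lateral fit from above.

```bash
python3 -m pendant '[[0,15,0,0,0],[0,0,0,30,0],[0,0,0,30,0],[0,0,0,25,0],[0,0,0,0,0],[0,0,0,0,0]]'; python3 - <<'E'
from tilt import *
p,d=optics.snapshot('top');W=cloud(optics.camera_params('top'),d);m=masks(p);print(r.sense()['tool_pos'])
p2,d2=optics.snapshot('scene');W2=cloud(optics.camera_params('scene'),d2);m2=masks(p2)
c,s=np.cos(np.radians(2.5)),np.sin(np.radians(2.5))
for W,m in((W,m),(W2,m2)):
    near=(np.hypot(W[...,0]-500,W[...,1]-298)<170)
    for k,zl,zh in(('blue',60,260),('green',60,80)):
        Q=W[m[k]&near&(W[...,2]>zl)&(W[...,2]<zh)]
        if len(Q)<9: continue
        u=(Q[:,0]-492)*c+(Q[:,1]-297)*s;v=-(Q[:,0]-492)*s+(Q[:,1]-297)*c
        print(k,len(Q),'u',np.percentile(u,[1,99]).round(1),'v',np.percentile(v,[2,50,98]).round(1),'slope',np.degrees(np.polyfit(u,v,1)[0]).round(1))
cv2.imwrite('pics/e.png',cv2.resize(p[110:260,130:290],(640,600),interpolation=cv2.INTER_CUBIC))
E
```

```text
time: 9.8
tool_pos: [559.1, 296.6, 214.3]
tcp_rot: [-179.9, 0.0, 92.4]
ft_force: [0.9, 0.4, -1.7]
finger_gap: 9.2
[559.85773254 297.03720812 215.87203936]
blue 3471 u [-71.6 120.6] v [-10.4  -6.6  -2.6] slope -0.1
green 425 u [-50.5  55. ] v [-27.3  18.5  26.8] slope -1.7
```

View pics/e.png

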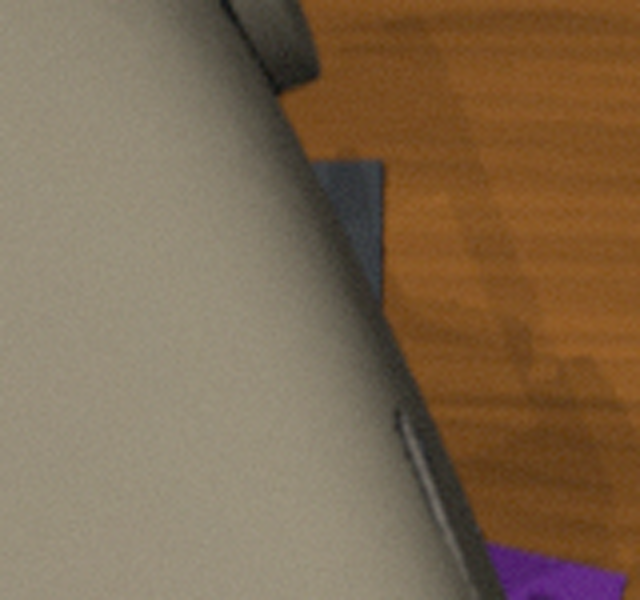

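The arm hides the rack from above; the scene depth puts the plate about 2 mm off the slot centre-line, so I shift +2 mm. Lowering, then pressing level with a light grip.

```bash
python3 -m pendant '[[0,2,0,20,0],[0,0,0,20,0],[0,0,0,20,0],[0,0,0,10,0],[0,0,0,0,0]]';  python3 -m pendant '[[0,0,0,0,0],[0,0,0,0,0],[0,0,0,5,0],[0,0,0,5,0],[0,0,0,5,0],[0,0,0,5,0],[0,0,0,0,0]]' 20; python3 tilt.py
```

```text
time: 10.4
tool_pos: [558.8, 299.0, 143.9]
tcp_rot: [-179.9, 0.0, 92.5]
ft_force: [-0.2, -0.4, -2.6]
finger_gap: 9.2
time: 11.1
tool_pos: [563.8, 300.2, 128.9]
tcp_rot: [179.4, -0.2, 92.4]
ft_force: [9.0, -0.0, 11.7]
finger_gap: 9.0
yaw 2.5 tool [563.6 300.2 147.7] n 2486
top profile (u: zmax,zmin) [(-152, 82, 57), (-144, 83, 22), (-136, 85, 18), (-128, 87, 58), (-120, 88, 59), (-112, 90, 59), (-104, 92, 58), (-96, 95, 69), (-88, 95, 78), (-80, 98, 77), (-72, 99, 74), (-64, 100, 62), (-56, 101, 59), (-48, 103, 59), (-40, 291, 58), (-32, 106, 59), (-24, 155, 52), (-16, 133, 38), (-8, 118, 38), (0, 118, 40), (8, 165, 44), (16, 164, 46), (24, 140, 49), (32, 119, 48), (40, 117, 52), (48, 76, 51)]
```

It is levelling (11°), but the rear corner rubs on the base. Lift a little, shift back so the base edge supports the lower edge instead, and press again.

```bash
python3 -m pendant '[[0,0,0,-8,0],[0,0,-9,0,0],[0,0,-9,0,0],[0,0,0,4,0],[0,0,0,4,0],[0,0,0,4,0],[0,0,0,4,0],[0,0,0,4,0],[0,0,0,0,0]]'; python3 tilt.py
```

```text
time: 12.05
tool_pos: [543.1, 298.9, 113.9]
tcp_rot: [179.8, -0.1, 92.5]
ft_force: [3.3, -0.6, 9.1]
finger_gap: 8.9
yaw 2.5 tool [543.  298.9 132.7] n 2296
top profile (u: zmax,zmin) [(-160, 81, 53), (-152, 81, 16), (-144, 81, 10), (-136, 81, 13), (-128, 82, 14), (-120, 84, 13), (-112, 86, 26), (-104, 86, 63), (-96, 87, 68), (-88, 88, 71), (-80, 91, 66), (-72, 90, 60), (-64, 91, 59), (-56, 92, 59), (-48, 92, 59), (-40, 288, 58), (-32, 95, 57), (-24, 139, 59), (-16, 127, 59), (-8, 105, 58), (0, 104, 29), (8, 148, 29), (16, 147, 31), (24, 124, 30), (32, 100, 31), (40, 78, 32)]
```

```bash
python3 -m pendant '[[0,0,0,4,0],[0,0,0,4,0],[0,0,0,4,0],[0,0,0,4,0],[0,0,0,0,0]]'; python3 tilt.py
```

```text
time: 12.6
tool_pos: [544.3, 299.2, 98.8]
tcp_rot: [179.6, -0.1, 92.4]
ft_force: [6.1, 1.0, 9.0]
finger_gap: 9.2
yaw 2.4 tool [544.3 299.2 117.6] n 2076
top profile (u: zmax,zmin) [(-168, 83, 19), (-160, 81, 13), (-152, 82, 13), (-144, 82, 13), (-136, 81, 14), (-128, 82, 13), (-120, 82, 13), (-112, 84, 60), (-104, 82, 65), (-96, 83, 64), (-88, 83, 61), (-80, 83, 57), (-72, 84, 59), (-64, 84, 59), (-56, 84, 58), (-48, 235, 60), (-40, 83, 59), (-32, 84, 57), (-24, 124, 58), (-16, 92, 57), (-8, 89, 57), (0, 90, 13), (8, 132, 14), (16, 131, 15), (24, 94, 12), (32, 79, 16)]
```

Level within about 1.5°. Centre it along the slot (+12 mm), settle, release and rise.

```bash
python3 -m pendant '[[0,0,0,-2,0],[0,0,6,0,0],[0,0,7,0,0],[0,0,0,3,0],[0,0,0,2,0],[0,0,0,0,0]]'; python3 -m pendant '[[1,0,0,0,0],[1,0,0,0,0],[1,0,0,0,0],[1,0,0,0,0],[1,0,0,-10,0],[1,0,0,-30,0],[1,0,0,-40,0],[1,0,0,-40,0],[1,0,0,-40,0],[1,0,0,0,0]]'; python3 -m pendant '[[1,-40,0,0,0],[1,-45,0,0,0],[1,-45,0,0,0],[1,-45,0,0,0],[1,-45,0,0,0],[1,-45,0,0,0],[1,0,0,0,0],[1,0,0,0,0]]'; python3 - <<'E'
from tilt import *
c,s=np.cos(np.radians(2.5)),np.sin(np.radians(2.5));ims=[]
for cam in('scene','top'):
    p,d=optics.snapshot(cam);W=cloud(optics.camera_params(cam),d);m=masks(p)
    near=(np.hypot(W[...,0]-492,W[...,1]-297)<150)
    for k,zl,zh in(('blue',5,160),('blue',100,160),('green',60,80)):
        Q=W[m[k]&near&(W[...,2]>zl)&(W[...,2]<zh)]
        u=(Q[:,0]-492)*c+(Q[:,1]-297)*s;v=-(Q[:,0]-492)*s+(Q[:,1]-297)*c
        print(cam,k,len(Q),'u',np.percentile(u,[1,99]).round(1),'v',np.percentile(v,[2,50,98]).round(1),'slope',np.degrees(np.polyfit(u,v,1)[0]).round(1),'z',np.percentile(Q[:,2],[1,99]).round(1))
    Q=W[m['red']&(np.hypot(W[...,0]-515,W[...,1]+25)<120)&(W[...,2]>100)&(W[...,2]<140)];print('redtab',Q.mean(0).round(1))
    ims.append(p)
cv2.imwrite('pics/f.png',np.hstack([cv2.resize(ims[0][130:290,340:520],(400,356)),cv2.resize(ims[1][110:260,130:290],(380,356))]))
E
```

```text
time: 13.25
tool_pos: [555.9, 299.5, 97.3]
tcp_rot: [179.8, -0.0, 92.5]
ft_force: [-8.8, -3.7, 26.6]
finger_gap: 9.1
time: 14.25
tool_pos: [557.1, 300.3, 262.4]
tcp_rot: [179.3, -0.3, 92.5]
ft_force: [0.2, -0.2, 0.7]
finger_gap: 85.5
time: 15.05
tool_pos: [565.6, 33.2, 253.5]
tcp_rot: [180.0, -0.0, 92.3]
ft_force: [-0.5, -0.2, 0.9]
finger_gap: 85.5
scene blue 2176 u [-94.4  95.7] v [-7.8 -3.9  0.4] slope 0.1 z [ 11.4 131.5]
scene blue 379 u [41.9 86.7] v [-7.9 -4.   1.2] slope -0.6 z [100.2 133. ]
scene green 160 u [-52.1  54.8] v [-28.2 -24.5 -20.3] slope 0.3 z [60.7 70.3]
redtab [528.7 -25.9 117.8]
top blue 627 u [-100.7   89.5] v [-5.3 -1.1  4.8] slope -0.4 z [ 75.3 136. ]
top blue 156 u [37.6 85.6] v [-5.5 -1.3  3.4] slope 0.8 z [126.7 136.4]
top green 781 u [-54.8  53.2] v [-27.   16.8  27.9] slope -0.8 z [60.1 71.9]
redtab [nan nan nan]<stdin>:10: RuntimeWarning: Mean of empty slice.
  ret = um.true_divide(
```

View pics/f.png

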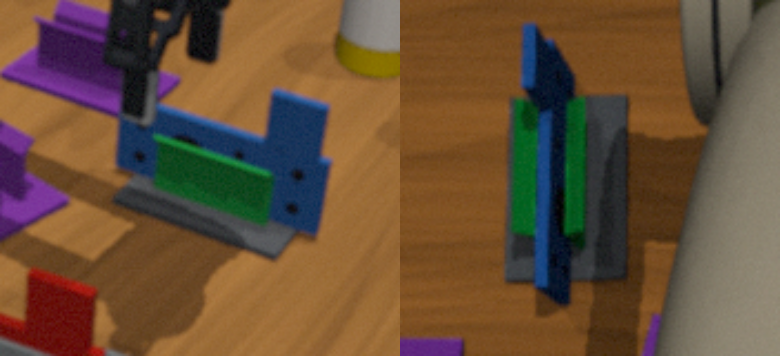

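The blue template stands upright and seated in the green slot, centred within about 3 mm and tab up. The red tab is unchanged and the gripper is clear. Handing in.

```bash
python3 -c "
from bench import hand_in;print(hand_in())"
```

```text
the job is handed in; nothing more can be done
None
```

The blue template is standing in the green rack, tab up, and the job is handed in at about 15 s of the 48 s allowed. The hand-in reports no verdict, so the results below are my own last measurements.

- **Removal:** I gripped the blue tab lightly and lifted until the hood edge tilted the template to about 15°. Then I firmed the grip, drew it 75 mm forward and lifted it clear.
- **Placing:** I pressed it level in the green rack's slot, slid it to the middle, released it and backed the gripper away.
- **Blue template:** The last scene and top pictures show it within about 5 mm of the middle along the slot and 1 mm across. The tab top is at about 133 mm, as expected for fully seated, with no visible lean.
- **Red template:** The scene camera puts its tab within 1 mm of its start. From the top camera I got no reading, because the arm hid it.
- **Forces:** The first press moved the arm about 5 mm off as the rear corner rubbed on the base, so I lifted and shifted back before pressing again. The highest wrist force I read was about 28 N.

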